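# Open the beam shutter past its spring catch

### The job

Open the beam shutter: press the long orange spring catch down with one fingertip and keep it down while the other fingertip gently pushes the red thumb tab, sliding the bolt all the way to its open end (to the left as the robot sees it); then let go so that the catch springs fully back up and locks the bolt open. Only press and push: do not take the red tab between the fingers, do not force the bolt against the locked catch, and do not move, lift or tip the vial, the lens mount or the post holder standing round the shutter.

Things in the scene. Friction and masses are not known exactly. Their poses are not given: they have to be found in the camera images.
- shutter: Grey beam shutter bolted to the table: box 100 mm (local x) by 160 mm (local y), top 45 mm above the table, foot 112 x 184 x 8 mm. Origin: centre of its underside; local z up, local x about away from the robot, turned up to 0.45 rad. On top, parallel to local y, run the bolt with the red tab (local x = -28 mm, nearer the robot) and the orange catch (local x = +28 mm).
- tab (a point): Centre of the top of the bolt's red upright thumb tab: 24 mm along local x, 8 mm along local y, top 80 mm above the table. It stands on the bolt's steel plate (24 x 60 mm, 30 mm to either side along y), whose top is at 52 mm. At shutter x = -28 mm, y = -10 mm when shut, +35 mm when open: push it towards the shutter's +y. Site axes are the shutter's.
- paddle (a point): Centre of the top of the orange catch, a level bar 24 mm wide (local x), 120 mm long (local y), at shutter x = +28 mm, y = -65 to +55 mm. Top 64 mm above the table at rest, 56 mm when pressed to its stop. Press it anywhere along its length, it stays level; a pressing fingertip can slide along it. It moves only up and down. Site axes are the shutter's.
- bolt (a joint): Travel of the bolt in m: 0 = shut (starts within 1 mm of it), 0.045 = fully open at a hard stop. Friction about 1.5 N, no spring. Its lug meets the orange tooth of the catch after 1.5 mm unless the catch is down; beyond 0.0435 the lug is past the tooth and the catch can rise behind it.
- catch (a joint): How far the catch is pressed down in m: 0 = fully up (locking), 0.008 = at its lower stop. Spring: 3 N at first, 7.8 N at the stop. The bolt can pass while it is pressed more than 0.005, and it must stay pressed for the bolt's whole travel. It springs up when let go.
- vial: Loose glass sample vial with a black cap, 24 mm across, 56 mm tall, upright on the table, origin at the centre of its foot. Leave alone.
- mount: Loose black lens mount, 42 x 50 x 50 mm, upright on the table, origin under it. Leave alone.
- holder: Loose black post holder, 41 x 75 mm foot, 60 mm tall, upright on the table, origin under it. Leave alone.
There are look-alikes about, which are no part of the job. Of the things that look like the shutter, the larger one is meant.

How it is judged (in metres and radians):
On the way, in this order (a step that is already met when the one before it is completed fails the run):
1. the catch is pressed down (more than 5 mm) while the bolt is still shut (within 3 mm) (value of joint catch above 0.005 m and value of joint bolt below 0.003 m), for 0.1 s.
2. the bolt passes the middle of its travel with the catch held down by the fingers (value of joint bolt above 0.022 m and value of joint catch above 0.0045 m and contact force between the fingers and catch above 1 N), for 0.04 s.
At the end, for the whole second after the job is handed in: the bolt is fully open (beyond 42.5 of 45 mm), the catch is fully up again (within 1.5 mm) and locks it, and vial, lens mount and post holder stand upright within 8 mm of where they were (value of joint bolt above 0.0425 m and value of joint catch below 0.0015 m and distance of each of vial, mount, holder from where it was at the start of the episode below 0.008 m and angle between each of vial, mount, holder's own z axis and vertical below 0.1 rad); the robot touches nothing.
It fails at once if the bolt is forced past the catch while the catch is up (value of joint bolt between 0.006 and 0.038 m and value of joint catch below 0.003 m).
It fails at once if the bolt is rammed (more than 40 N from the fingers) (contact force between the fingers and bolt above 40 N).
It fails at once if the red tab is taken between the fingers (grasp point within 12 mm of the centre of its top) (distance between the grasp point and tab below 0.012 m).
It fails at once if a bystander is moved by more than 15 mm, lifted or tipped (distance of any of vial, mount, holder from where it was at the start of the episode above 0.015 m or angle between any of vial, mount, holder's own z axis and vertical above 0.3 rad).
It also fails if it takes over 32 s, if anything falls off the work surface, if the arm or the gripper's body presses on something with over 40 N, if the wrist force passes 120 N, or if a joint passes its speed limit or range.

### The arm

A 7-joint arm with a two-finger parallel gripper is mounted at the origin on a cart in front of the work surface, level with it; the furniture and walls round the work are solid. World frame = base frame: x ahead of the robot, y to its left, z up, the work surface at z = 0. Lengths are in m, angles in degrees, forces in N, time in s.
With the tool pointing down it reaches from about 0.425 to 0.875 m from the base axis. Payload 4.7 kg.
Tool frame: the origin (TCP) lies at the very end of the fingers, on their centre line; the grasp point (between the pads) lies env.hold_point_z behind it (env.hold_point_z is the distance from the TCP to the grasp point, in m); z points along the fingers, y is the line along which they close (so a half turn about z gives the same grasp; the last joint's range is limited). The gripper opens to 87 mm and grips with 3 to 60 N. Pads are 19 mm wide; open, the fingers measure 117 mm over their backs; the gripper's body (75 mm by 190 mm) begins 51 mm behind the grasp point.
Start: joints at [-65.541, 18.392, -4.016, 83.108, 1.295, 78.541, -3.26], TCP at [0.261, 0.595, 0.223] pointing down, gripper open.
Joint ranges: [-163.93, 163.93], [-17.29, 119.83], [-79.2, 71.16], [3.27, 140.29], [-89.18, 269.18], [5.43, 117.66], [-154.24, 154.24]. Speed limits (degrees/s): [147.25, 147.25, 180, 180, 180, 180, 180].

### API

Orientations are given as [roll, pitch, yaw] about the fixed x, y, z axes, in that order (R = Rz(yaw) Ry(pitch) Rx(roll)).
In Python, from cell import env gives the robot as it stands.
- The arm moves only by the shell command python3 -m jog 'ROWS' [FORCE]. ROWS is JSON, a list of rows, each an object with "dp": the shift along the tool's x, y, z in cm, a list of three; "twist": the turn about the tool's z in degrees; "fingers": the opening, from 0 (shut) to 1 (fully open). A call has 1 to 8 rows; each row is the pose to reach, as a shift and turn from the pose commanded when the call began, along the tool's axes at that moment; what a row does not reach only later rows make up. A row lasts 1/8 s, in which the tool goes at most 62.5 mm and 10.7 degrees, less where a joint would pass 70% of its speed; a pose out of reach is approached as far as the arm can. A call with a gripper value outside its range is refused whole. The fingers move at their own pace and stop on an object; FORCE is the grip in N (left out, the last holds). Time passes only in rows, so rows that repeat a pose let the fingers close. It gives the time, the measured TCP pose, the force, the opening and the grip force at its end, in the units of the state.
- env.get_obs(): the state, without advancing time (a new reading comes with each control period).
- env.read_camera(name): name is "scene" or "top" or "wrist"; returns a dict with "pixels" (480x640x3 uint8, blue, green, red), "depth" (480x640 float32, m along the optical axis (not along the pixel's ray), 0 where there is no reading), "fx", "fy", "cx", "cy" (pixels), "rvec" (rotation vector, rad) and "tvec" (3), from world to camera coordinates, as OpenCV has them. Camera axes: x right, y down, z forward; pixel columns grow to the right and rows downward; lengths in m; the calibration is good to about 2 mm. A picture is of the moment at which its call begins.
- env.sign_off(): hands the job in; it is judged then, once.
The state is a dict: "time_s": time; "qpos": joint angles; "joint_velocities": joint speeds; "effort": joint torques, N m; "tool_pos": TCP position; "tool_rot": TCP orientation; "force": force on the tool from outside, world axes, zero at the start; "wrist_torque": the same for the moment, N m; "grip_width": finger opening in m; "grasp_force": force on a finger pad.
Only numpy, scipy, OpenCV 4.12 (cv2) and the standard library are available. Lean on these libraries where they do the work, as an engineer would, in place of code of your own. Each camera call takes 0.05 s, during which the arm holds its last target. There are 200 camera calls.

## Working session

There is one attempt and no reset: what is moved stays moved. The work goes in short steps, Python scripts to look and compute and a shell command to move; the robot and the scene stay as the last step left them, time stands still between calls to the robot, and variables do not carry over. Pictures are saved under pics/ and viewed, at most 10 in all, crops included, and the job is handed in when it is done.

```bash
ls; mkdir -p pics; cat > h.py <<'E'
import numpy as np, cv2
from cell import env
def cam(n):
    c=env.read_camera(n); c['R']=cv2.Rodrigues(np.array(c['rvec'],float))[0]; c['t']=np.array(c['tvec'],float).ravel(); return c
def pts(c,uv):
    "depth points (N,2 px)->world"
    uv=np.atleast_2d(uv).astype(int); d=c['depth'][uv[:,1],uv[:,0]].astype(float)
    P=np.c_[(uv[:,0]-c['cx'])/c['fx']*d,(uv[:,1]-c['cy'])/c['fy']*d,d]
    return (P-c['t'])@c['R']
def ray(c,uv,z):
    uv=np.atleast_2d(uv).astype(float)
    D=np.c_[(uv[:,0]-c['cx'])/c['fx'],(uv[:,1]-c['cy'])/c['fy'],np.ones(len(uv))]@c['R']
    o=-c['t']@c['R']; return o+D*((z-o[2])/D[:,2])[:,None]
def proj(c,P):
    q=np.atleast_2d(P)@c['R'].T+c['t']; return np.c_[q[:,0]/q[:,2]*c['fx']+c['cx'],q[:,1]/q[:,2]*c['fy']+c['cy']]
E
python3 - <<'E'
from h import *
for n in('scene','top'):
    c=cam(n); cv2.imwrite(f'pics/{n}0.png',c['pixels']); print(n,-c['t']@c['R'],c['fx'])
o=env.get_obs(); print(o['time_s'],o['tool_pos'],o['tool_rot'],o['force'],o['grip_width'],env.hold_point_z)
E
```

```text
pics
scene [-0.11476579  0.70524342  0.4660695 ] 502.62861840391673
top [0.31603778 0.16304755 0.89901598] 442.0006297730567
0.1 [0.260596   0.59492255 0.22157234] [-1.79901154e+02  6.40629545e-03  1.56351272e+02] [0.50772986 0.23643507 0.02520754] 0.08705246549080442 0.0187
```

View pics/top0.png

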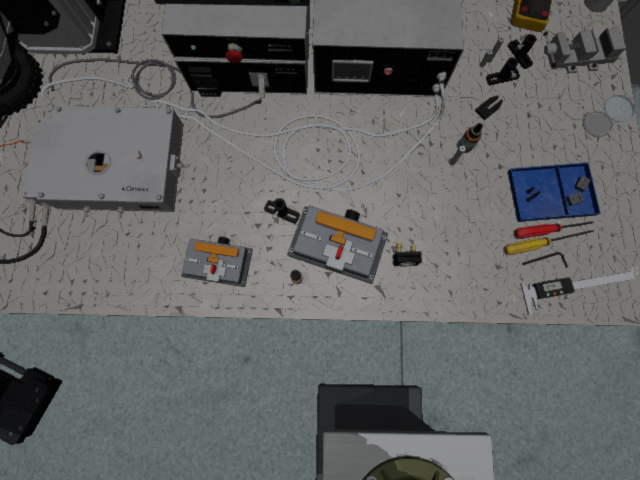

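View pics/scene0.png

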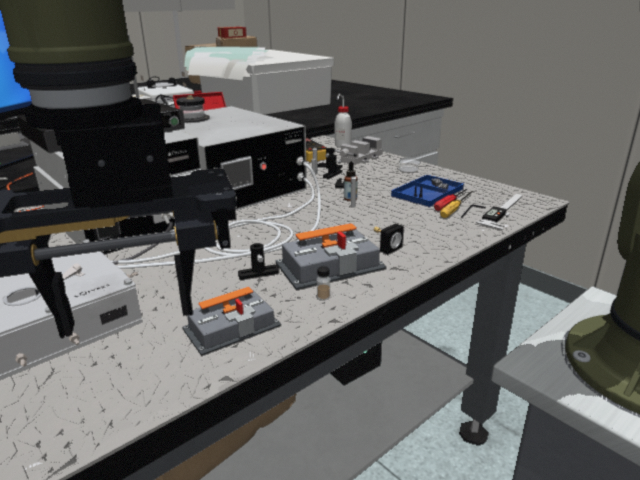

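The larger shutter is in the middle: top px (338,242), scene px (333,255). The smaller look-alike is at top (217,262), scene (232,318). By the larger one stand the vial at top (296,277), the lens mount at (407,257) and the post holder at (283,208). Candidates for the catch are orange (346,223) and (216,248); for the tab, red (340,252) and (213,269), with the box knob (234,52) and the screwdriver (535,230) also red. I choose the larger shutter and measure it.

```bash
cat >> h.py <<'E'
def mask(c,kind,box):
    h=cv2.cvtColor(c['pixels'],cv2.COLOR_BGR2HSV); H,S,V=[h[...,i].astype(int) for i in range(3)]
    m=(S>140)&(V>80)&(((H>=8)&(H<=22)) if kind=='o' else ((H<6)|(H>172)))
    k=np.zeros(m.shape,bool); x0,y0,x1,y1=box; k[y0:y1,x0:x1]=1; m=(m&k).astype(np.uint8)
    n,l,s,cc=cv2.connectedComponentsWithStats(m); i=1+s[1:,4].argmax(); return l==i
def bar(c,box,z=.064):
    "orange bar: centre and long-axis yaw by casting mask onto plane z"
    m=mask(c,'o',box); d=pts(c,np.argwhere(m)[:,::-1]); zm=np.median(d[:,2])
    P=ray(c,np.argwhere(m)[:,::-1],z)[:,:2]
    (ctr,sz,a)=cv2.minAreaRect(P.astype(np.float32)*1000); b=cv2.boxPoints((ctr,sz,a))
    e=max(b[1]-b[0],b[2]-b[1],key=np.linalg.norm); e=e*np.sign(e[1])
    return np.array(ctr)/1000,sz,np.degrees(np.arctan2(-e[0],e[1])),zm
def tri(c1,u1,c2,u2):
    Ps=[np.array([[c['fx'],0,c['cx']],[0,c['fy'],c['cy']],[0,0,1]])@np.c_[c['R'],c['t']] for c in(c1,c2)]
    X=cv2.triangulatePoints(Ps[0],Ps[1],np.array(u1,float).reshape(2,1),np.array(u2,float).reshape(2,1)); return (X[:3]/X[3]).ravel()
E
python3 - <<'E'
from h import *
t=cam('top'); s=cam('scene'); B={'top':(290,195,390,285),'scene':(275,215,390,290)}
for n,c in(('top',t),('scene',s)):
    print(n,bar(c,B[n])); m=mask(c,'r',B[n]); uv=np.argwhere(m)[:,::-1]; P=pts(c,uv)
    print(' red',m.sum(),uv.mean(0),np.median(P,0),P[:,2].max())
mo=[np.argwhere(mask(c,'o',B[n]))[:,::-1].mean(0) for n,c in(('top',t),('scene',s))]
print('tri bar',tri(t,mo[0],s,mo[1]))
o=t['pixels'][185:295,270:430]; cv2.imwrite('pics/crop.png',cv2.resize(o,None,fx=5,fy=5,interpolation=cv2.INTER_CUBIC))
for u in[(296,277),(407,257),(283,208)]: print(pts(t,u))
E
```

```text
top (array([0.52404846, 0.12970035]), (118.2459716796875, 48.26162338256836), np.float32(-17.925547), np.float64(0.06270166396324926))
 red 45 [339.04444444 251.37777778] [0.48138233 0.13762174 0.07852459] 0.08252749250203874
scene (array([0.51258911, 0.13191869]), (119.6499252319336, 72.65568542480469), np.float32(-17.783602), np.float64(0.06404993896777222))
 red 108 [341.13888889 239.37962963] [0.47589311 0.1398186  0.07105061] 0.08200622959709626
tri bar [0.5330859  0.1269221  0.05958683]
[[0.43424275 0.21883129 0.05384719]]
[[0.47855642 0.00365358 0.04932969]]
[[0.57001009 0.24905474 0.06025234]]
```

View pics/crop.png

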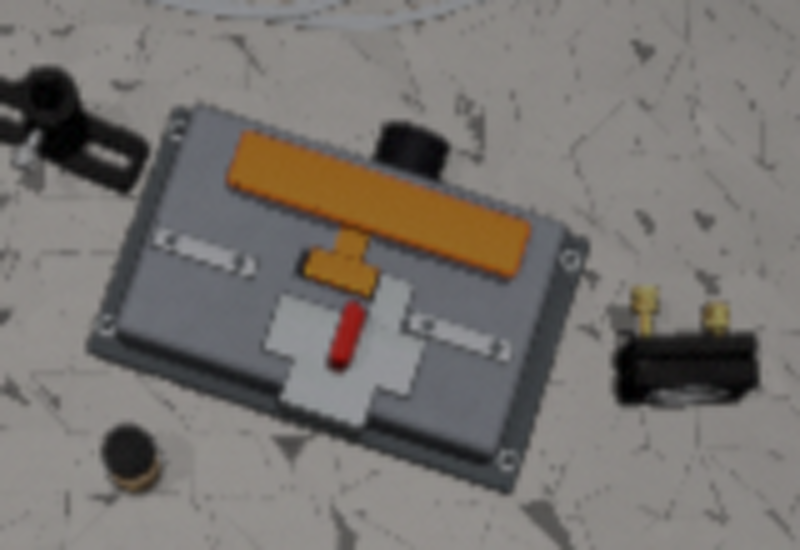

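The crop shows the larger shutter: orange bar with corners at crop (245,130), (530,222), (517,278), (228,183), tooth at (345,270), red tab at (346,335) on the steel plate. Vial at (130,458), mount at (688,368), holder at (55,110). Bar length 118 mm, height 0.063 and tab height 0.08 all agree with the text. I'll move above it for a wrist view.

```bash
python3 -m jog '[{"dp":[-37.5,-33.3,0],"twist":84,"fingers":1},{"dp":[-37.5,-33.3,0],"twist":84,"fingers":1},{"dp":[-37.5,-33.3,0],"twist":84,"fingers":1},{"dp":[-37.5,-33.3,0],"twist":84,"fingers":1},{"dp":[-37.5,-33.3,0],"twist":84,"fingers":0.5},{"dp":[-37.5,-33.3,0],"twist":84,"fingers":0.5},{"dp":[-37.5,-33.3,0],"twist":84,"fingers":0.5},{"dp":[-37.5,-33.3,0],"twist":84,"fingers":0.5}]'
```

```text
time_s: 1.2
tool_pos: [0.4706, 0.1394, 0.2227]
tool_rot: [180.0, -0.1, 72.1]
force: [0.3, 0.3, -0.5]
grip_width: 0.0549
grasp_force: 0.0
```

```bash
python3 -m jog '[{"dp":[0,0,0],"twist":0,"fingers":0.5},{"dp":[0,0,0],"twist":0,"fingers":0.5}]'; python3 - <<'E'
from h import *
w=cam('wrist'); cv2.imwrite('pics/w0.png',w['pixels']); print(-w['t']@w['R'],w['fx'],w['R'][2])
t=cam('top');cs=np.array([[245,130],[530,222],[517,278],[228,183]])/5+[270,185]
P=ray(t,cs,.064);print(P, P.mean(0),np.degrees(np.arctan2(-(P[0]-P[1])[0],(P[0]-P[1])[1])))
E
```

```text
time_s: 1.45
tool_pos: [0.4697, 0.1419, 0.2225]
tool_rot: [-180.0, -0.0, 72.4]
force: [-1.1, 1.2, 0.0]
grip_width: 0.0444
grasp_force: 0.0
[0.49132172 0.20946757 0.38448327] 413.6664307571996 [-0.0800141  -0.24990488 -0.9649587 ]
[[0.56422686 0.17760074 0.064     ]
 [0.52921477 0.06560713 0.064     ]
 [0.50671439 0.0708087  0.064     ]
 [0.54247688 0.18374309 0.064     ]] [0.53565823 0.12443991 0.064     ] -17.360590638579403
```

View pics/w0.png

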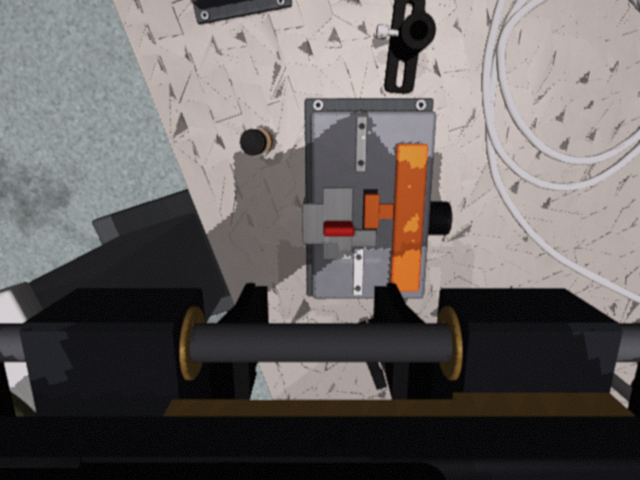

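The wrist view shows the shutter nearly aligned with the tool: bar at px x 394-428, y 143-293; tab at (339,229); tooth at (372,212); vial (256,142), holder (405,40). I'll measure the bar and tab from this view.

```bash
cat >> h.py <<'E'
def measure(w,box,zb=.064):
    m=mask(w,'o',box); m=cv2.morphologyEx(m.astype(np.uint8),cv2.MORPH_OPEN,np.ones((61,5),np.uint8))
    uv=np.argwhere(m)[:,::-1]; d=pts(w,uv); P=ray(w,uv,zb)[:,:2]
    (c,sz,a)=cv2.minAreaRect((P*1000).astype(np.float32)); b=cv2.boxPoints((c,sz,a)); e=max(b[1]-b[0],b[2]-b[1],key=np.linalg.norm); e=e*np.sign(e[1])
    yaw=np.arctan2(-e[0],e[1]); c=np.array(c)/1000
    R=np.array([[np.cos(yaw),-np.sin(yaw)],[np.sin(yaw),np.cos(yaw)]]); org=c-R@[.028,-.005]
    r=mask(w,'r',box); ru=np.argwhere(r)[:,::-1]; rp=pts(w,ru); k=rp[:,2]>.076
    T=ray(w,ru[k],.08)[:,:2]; L=(T-org)@R
    print('bar c',c,'size',sz,'yaw',np.degrees(yaw),'z',np.median(d[:,2]),'org',org)
    print('tab local min/max',L.min(0),L.max(0),'mid',(L.min(0)+L.max(0))/2,'zmax',np.percentile(rp[:,2],95),k.sum())
    return org,R,yaw
E
python3 - <<'E'
from h import *
w=cam('wrist'); t=cam('top'); o,R,y=measure(w,(300,90,460,310))
# two-view height of bar ends
m=mask(w,'o',(300,90,460,310)); 
for q in([.028,.055],[.028,-.065]): print(q,proj(w,np.r_[o+R@q,.064]),proj(t,np.r_[o+R@q,.064]))
c1=t['R']; print('tri bar corner (top far-left)',tri(t,(319,211),w,(428,145)))
# depth map around top features in local grid
uv=np.argwhere(np.ones((480,640)))[:,::-1]; P=pts(w,uv); L=(P[:,:2]-o)@R
for x in np.arange(-.048,.05,.006):
    print('%.3f'%x,[ (lambda k:int(1000*np.percentile(P[k,2],90)) if k.any() else -1)((abs(L[:,0]-x)<.003)&(abs(L[:,1]-yy)<.005)) for yy in np.arange(-.07,.08,.01)])
ob=env.get_obs(); tp=np.array(ob['tool_pos']); print(tp,ob['tool_rot'],'tcp local',(tp[:2]-o)@R)
E
```

```text
bar c [0.53710626 0.12423934] size (118.43697357177734, 22.720867156982422) yaw -14.785031 z 0.06387238716514863 org [0.51130931 0.1362192 ]
tab local min/max [-0.0391279  -0.01066366] [-0.01705036 -0.00348109] mid [-0.02808913 -0.00707238] zmax 0.08087416778525612 266
[0.028, 0.055] [[410.11160094 143.49197947]] [[316.48790923 216.72576671]]
[0.028, -0.065] [[408.72215527 292.28837221]] [[375.70945137 233.08954147]]
tri bar corner (top far-left) [0.56452086 0.17740594 0.06430847]
-0.048 [45, 45, 45, 45, 45, 52, 52, 52, 52, 337, 310, 44, 44, 43, 42, 9]
-0.042 [45, 45, 45, 51, 52, 52, 77, 53, 52, 337, 309, 45, 45, 45, 45, 45]
-0.036 [45, 45, 45, 52, 52, 52, 80, 77, 52, 337, 309, 45, 45, 45, 384, 45]
-0.030 [45, 45, 45, 52, 52, 52, 80, 76, 52, 337, 309, 46, 45, 46, 45, 45]
-0.024 [46, 46, 46, 52, 52, 52, 80, 73, 52, 335, 309, 46, 45, 45, 45, 45]
-0.018 [50, 51, 51, 51, 52, 271, 276, 289, 302, 334, 309, 45, 45, 45, 45, 45]
-0.012 [52, 52, 51, 52, 52, 52, 50, 259, 307, 334, 316, 51, 51, 50, 50, 45]
-0.006 [46, 45, 50, 51, 52, 53, 51, 256, 51, 334, 316, 52, 51, 51, 52, 46]
-0.000 [45, 45, 45, 45, 52, 52, 51, 51, 52, 334, 316, 45, 46, 46, 50, 45]
0.006 [-1, 45, 45, 45, 45, 47, 51, 51, 52, 333, 316, 45, 45, 45, 45, 45]
0.012 [44, 46, 62, 61, 45, 46, 45, 50, 48, 324, 316, 45, 45, 45, 45, 44]
0.018 [-1, 64, 64, 64, 64, 64, 64, 64, 64, 310, 185, 63, 63, 45, 45, 44]
0.024 [46, 64, 64, 64, 64, 64, 64, 64, 64, 309, 307, 65, 64, 45, 45, 44]
0.030 [62, 64, 64, 64, 64, 64, 64, 64, 64, 64, 65, 64, 64, 45, 46, 44]
0.036 [63, 64, 64, 64, 64, 64, 294, 295, 293, 64, 64, 64, 64, 45, 45, 44]
0.042 [45, 45, 45, 45, 45, 49, 62, 63, 64, 64, 64, 64, 64, 46, 45, 44]
0.048 [45, 44, 44, 44, 45, 45, 45, 45, 45, 45, 45, 45, 45, 45, 45, 44]
[0.46947567 0.14288372 0.22243097] [-1.79986612e+02  3.54088671e-03  7.25419840e+01] tcp local [-0.04214927 -0.00423181]
```

The yaw from the opened mask is biased: the depth grid shows the bar skewed, and the top view gave -17.4°. I'll refit using orange points at bar height, across both views.

```bash
cat >> h.py <<'E'
def measure2(w,box):
    m=mask(w,'o',box).astype(np.uint8); k=31 if w['fx']<430 else 0
    h=measure(w,box) if k else None
    uv=np.argwhere(m)[:,::-1]; P=ray(w,uv,.064)[:,:2]
    yaw=np.radians(-17.4); c=np.array([.5363,.1243])
    for _ in range(6):
        R=np.array([[np.cos(yaw),-np.sin(yaw)],[np.sin(yaw),np.cos(yaw)]]); L=(P-c)@R
        mids=[];ys=np.arange(-.054,.055,.004)
        for y in ys:
            q=L[(abs(L[:,1]-y)<.002)&(abs(L[:,0])<.016),0]; mids.append(q.max() if len(q) else np.nan)  # far edge (no tooth)
        mids=np.array(mids); g=np.isfinite(mids); a,b=np.polyfit(ys[g],mids[g],1); yaw-=np.arctan(a)
        far=b; c=c+R@[far-.012,(np.percentile(L[abs(L[:,0])<.01,1],99.8)+np.percentile(L[abs(L[:,0])<.01,1],.2))/2]
    R=np.array([[np.cos(yaw),-np.sin(yaw)],[np.sin(yaw),np.cos(yaw)]]); L=(P-c)@R; s=L[abs(L[:,0])<.01,1]
    org=c-R@[.028,-.005]; r=mask(w,'r',box); ru=np.argwhere(r)[:,::-1]; rp=pts(w,ru); T=(ray(w,ru[rp[:,2]>.076],.08)[:,:2]-org)@R
    print('c',c,'yaw',np.degrees(yaw),'len',np.ptp(s),'org',org,'tab',T.min(0),T.max(0)); return org,R,yaw
E
python3 - <<'E'
from h import *
w=cam('wrist'); o,R,y=measure2(w,(300,90,460,310)); t=cam('top'); measure2(t,(290,195,390,285))
ob=env.get_obs(); tp=np.array(ob['tool_pos']); print(ob['time_s'],tp,ob['tool_rot'],ob['grip_width'],'tcp local',(tp[:2]-o)@R)
E
```

```text
bar c [0.53723724 0.12408865] size (118.4223403930664, 22.72511100769043) yaw -14.782011 z 0.063890737711752 org [0.51143965 0.13606715]
tab local min/max [-0.03975827 -0.01134833] [-0.01706132 -0.00348789] mid [-0.02840979 -0.00741811] zmax 0.08076195412689645 269
c [0.53591164 0.124509  ] yaw -17.703609577644304 len 0.11856722775171936 org [0.51075812 0.13778682] tab [-0.03824639 -0.01379701] [-0.01548226 -0.00678369]Traceback (most recent call last):
  File "<stdin>", line 2, in <module>
  File "h.py", line 52, in measure2
    mids=np.array(mids); g=np.isfinite(mids); a,b=np.polyfit(ys[g],mids[g],1); yaw-=np.arctan(a)
                                                  ~~~~~~~~~~^^^^^^^^^^^^^^^^^
    raise TypeError("expected non-empty vector for x")
TypeError: expected non-empty vector for x
```

Good: yaw is -17.7°, origin (0.511, 0.138), and the tab mid is at local (-27, -10) mm, matching the text. Tool x now equals the shutter's +y and tool y its +x. I'll hover at local (0, -33) mm, z≈0.09.

```bash
python3 -m jog '[{"dp":[-2.5,4.1,0],"twist":0,"fingers":0.5},{"dp":[-2.5,4.1,3],"twist":0,"fingers":0.5},{"dp":[-2.5,4.1,7],"twist":0,"fingers":0.5},{"dp":[-2.5,4.1,11],"twist":0,"fingers":0.5},{"dp":[-2.5,4.1,13],"twist":0,"fingers":0.5},{"dp":[-2.5,4.1,13],"twist":0,"fingers":0.5},{"dp":[-2.5,4.1,13],"twist":0,"fingers":0.5},{"dp":[-2.5,4.1,13],"twist":0,"fingers":0.5}]'
cat >> h.py <<'E'
def loc():
    a=np.radians(-17.7); R=np.array([[np.cos(a),-np.sin(a)],[np.sin(a),np.cos(a)]]); o=env.get_obs(); p=np.array(o['tool_pos'])
    print(o['time_s'],'local mm',np.round(1000*np.r_[(p[:2]-[.5108,.1378])@R,p[2]],1),np.round(o['tool_rot'],2),'F local',np.round(np.array(o['force'])[:2]@R,1),np.round(o['force'][2],1),'w',o['grip_width'])
E
python3 - <<'E'
from h import *
w=cam('wrist'); cv2.imwrite('pics/w1.png',w['pixels']); s=cam('scene'); cv2.imwrite('pics/s1.png',cv2.resize(s['pixels'][190:300,250:400],None,fx=5,fy=5,interpolation=cv2.INTER_CUBIC)); loc()
E
```

```text
time_s: 2.75
tool_pos: [0.5025, 0.1055, 0.0939]
tool_rot: [179.9, -0.1, 72.4]
force: [-0.1, 0.3, -0.1]
grip_width: 0.0431
grasp_force: 0.0
2.85 local mm [  1.7 -33.5  93.6] [ 1.7992e+02 -8.0000e-02  7.2360e+01] F local [ 0.1 -0.5] -0.5 w 0.043289254944288265
```

View pics/s1.png

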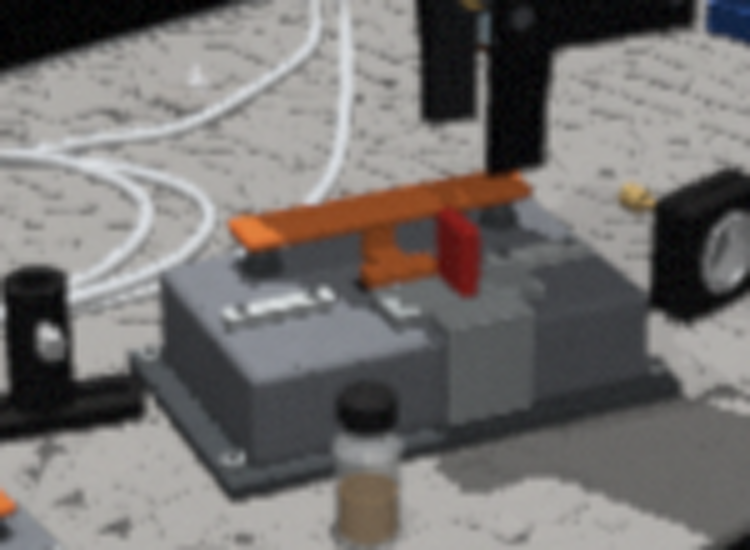

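View pics/w1.png

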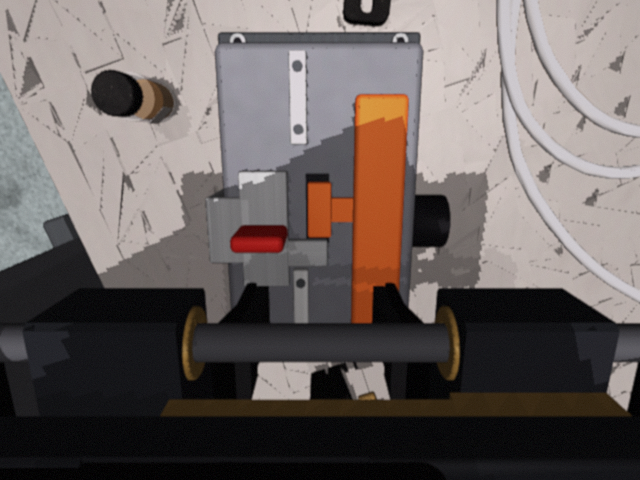

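The fingertips are aligned: right finger at px x≈395 over the orange bar, left finger at x≈250 on the near (-y) side of the red tab (258,238), with a gap. The scene crop agrees. I'll lower gently onto the catch.

```bash
python3 -m jog '[{"dp":[0,0,1.5],"twist":0,"fingers":0.5},{"dp":[0,0,2.7],"twist":0,"fingers":0.5},{"dp":[0,0,3.0],"twist":0,"fingers":0.5},{"dp":[0,0,3.3],"twist":0,"fingers":0.5},{"dp":[0,0,3.5],"twist":0,"fingers":0.5},{"dp":[0,0,3.7],"twist":0,"fingers":0.5},{"dp":[0,0,3.7],"twist":0,"fingers":0.5}]'; python3 -c "from h import *;loc()"
```

```text
time_s: 3.72
tool_pos: [0.5011, 0.1049, 0.0563]
tool_rot: [-179.9, 0.0, 72.3]
force: [-5.0, -0.7, 9.3]
grip_width: 0.0435
grasp_force: 4.7
3.725 local mm [  0.8 -34.3  56.3] [-1.7992e+02  2.0000e-02  7.2340e+01] F local [-4.6 -2.2] 9.3 w 0.043465861752321686
```

```bash
python3 - <<'E'
from h import *
s=cam('scene'); cv2.imwrite('pics/s2.png',cv2.resize(s['pixels'][190:300,250:400],None,fx=5,fy=5,interpolation=cv2.INTER_CUBIC))
m=mask(s,'o',(275,215,390,290)); P=pts(s,np.argwhere(m)[:,::-1]); a=np.radians(-17.7); R=np.array([[np.cos(a),-np.sin(a)],[np.sin(a),np.cos(a)]]); L=(P[:,:2]-[.5108,.1378])@R
k=(L[:,0]>.02)&(L[:,1]>0); print('bar z',np.percentile(P[k,2],[25,50,75]))
loc()
E
```

```text
bar z [0.05597931 0.05656765 0.05713452]
3.775 local mm [  0.8 -34.3  56.3] [-1.7993e+02  2.0000e-02  7.2330e+01] F local [-4.2 -2.3] 8.6 w 0.04332926087197056
```

View pics/s2.png

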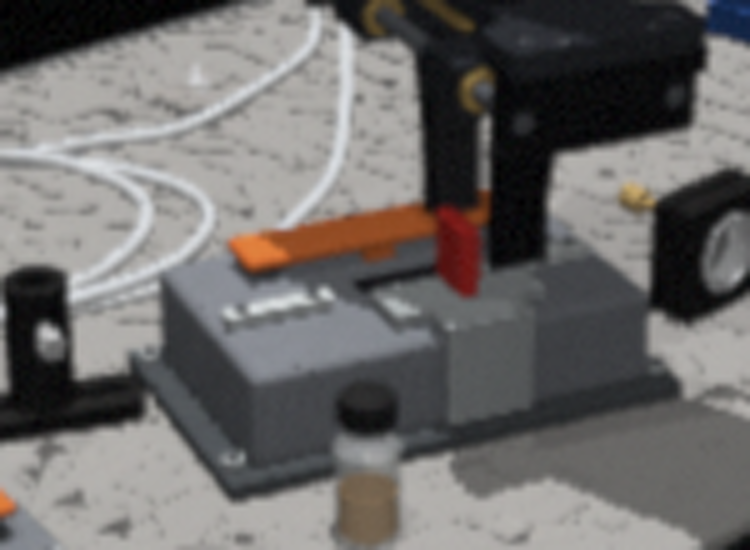

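The crop shows the catch pressed low (bar z≈0.056), with the finger at crop (455,180) on it and the other finger at (518,230) just on the -y side of the red tab (458,250). Now I'll push along tool +x.

```bash
python3 -m jog '[{"dp":[0.4,0,0.05],"twist":0,"fingers":0.5},{"dp":[0.8,0,0.05],"twist":0,"fingers":0.5},{"dp":[1.2,0,0.05],"twist":0,"fingers":0.5},{"dp":[1.6,0,0.05],"twist":0,"fingers":0.5},{"dp":[2.0,0,0.05],"twist":0,"fingers":0.5},{"dp":[2.4,0,0.05],"twist":0,"fingers":0.5},{"dp":[2.8,0,0.05],"twist":0,"fingers":0.5}]'; python3 -c "from h import *;loc()"
```

```text
time_s: 4.65
tool_pos: [0.5108, 0.1268, 0.0562]
tool_rot: [179.9, 0.3, 72.2]
force: [-3.7, -10.3, 12.2]
grip_width: 0.0433
grasp_force: 7.0
4.65 local mm [  3.4 -10.5  56.2] [179.91   0.29  72.16] F local [ -0.4 -10.9] 12.2 w 0.04327069061030619
```

```bash
python3 -m jog '[{"dp":[0.4,-0.1,0],"twist":0,"fingers":0.5},{"dp":[0.8,-0.2,0],"twist":0,"fingers":0.5},{"dp":[1.2,-0.2,0],"twist":0,"fingers":0.5},{"dp":[1.6,-0.2,0],"twist":0,"fingers":0.5},{"dp":[2.0,-0.2,0],"twist":0,"fingers":0.5},{"dp":[2.4,-0.2,0],"twist":0,"fingers":0.5}]'; python3 -c "from h import *;loc()"
```

```text
time_s: 5.4
tool_pos: [0.5171, 0.1509, 0.0563]
tool_rot: [179.8, 0.2, 72.2]
force: [-1.3, -8.6, 9.3]
grip_width: 0.0436
grasp_force: 5.5
5.4 local mm [ 2.  14.4 56.3] [179.83   0.2   72.17] F local [ 1.4 -8.6] 9.3 w 0.043569137451275275
```

Bolt ≈38 mm, with about 7 mm to the stop. I'll finish gently.

```bash
python3 -m jog '[{"dp":[0.2,0,0],"twist":0,"fingers":0.5},{"dp":[0.4,0,0],"twist":0,"fingers":0.5},{"dp":[0.5,0,0],"twist":0,"fingers":0.5},{"dp":[0.6,0,0],"twist":0,"fingers":0.5},{"dp":[0.7,0,0],"twist":0,"fingers":0.5},{"dp":[0.7,0,0],"twist":0,"fingers":0.5}]'; python3 -c "from h import *;loc()"
```

```text
time_s: 6.15
tool_pos: [0.5186, 0.156, 0.0562]
tool_rot: [179.9, 0.3, 72.2]
force: [-3.3, -11.3, 12.5]
grip_width: 0.0433
grasp_force: 7.9
6.15 local mm [ 1.9 19.7 56.2] [179.88   0.34  72.16] F local [  0.3 -11.8] 12.5 w 0.04331834159368575
```

```bash
python3 -m jog '[{"dp":[0.1,0,0],"twist":0,"fingers":0.5},{"dp":[0.2,0,0],"twist":0,"fingers":0.5},{"dp":[0.3,0,0],"twist":0,"fingers":0.5},{"dp":[0.3,0,0],"twist":0,"fingers":0.5}]'; python3 -c "from h import *;loc()"
```

```text
time_s: 6.65
tool_pos: [0.5186, 0.1561, 0.0562]
tool_rot: [180.0, 0.6, 72.1]
force: [-5.9, -17.0, 17.7]
grip_width: 0.0434
grasp_force: 11.6
6.65 local mm [ 1.9 19.8 56.2] [179.96   0.58  72.1 ] F local [ -0.4 -18. ] 17.7 w 0.04336979127886406
```

It has stalled with the force rising, so this is likely the hard stop. I'll check the tab's position in the images before letting go.

```bash
cat > tab.py <<'E'
from h import *
a=np.radians(-17.7); R=np.array([[np.cos(a),-np.sin(a)],[np.sin(a),np.cos(a)]])
for n,b in(('scene',(275,215,390,290)),('wrist',(150,60,420,320)),('top',(290,195,390,285))):
    try:
        c=cam(n); m=mask(c,'r',b); uv=np.argwhere(m)[:,::-1]; P=pts(c,uv); k=P[:,2]>.06; L=(P[k,:2]-[.5108,.1378])@R
        print(n,'tab y range',np.percentile(L[:,1],[2,50,98]),'x',np.median(L[:,0]),k.sum())
        o=mask(c,'o',b); P=pts(c,np.argwhere(o)[:,::-1]); L=(P[:,:2]-[.5108,.1378])@R; q=L[:,0]>.02; print(n,'bar z',np.median(P[q,2]))
    except Exception as e: print(n,e)
loc()
E
python3 tab.py
```

```text
scene tab y range [0.03102841 0.03621959 0.03818163] x -0.03385668804075668 101
scene bar z 0.05668318932125972
wrist tab y range [0.03120519 0.03501729 0.03798963] x -0.02633772049378646 1211
wrist bar z 0.05574783933974753
top attempt to get argmax of an empty sequence
6.8 local mm [ 1.9 19.8 56.2] [179.96   0.58  72.1 ] F local [ -1.2 -18.5] 17.1 w 0.043626809234343616
```

The tab is at +35 mm, so it's fully open. I'll lift straight up to let the catch rise.

```bash
python3 -m jog '[{"dp":[0,0,-0.5],"twist":0,"fingers":0.5},{"dp":[0,0,-1.0],"twist":0,"fingers":0.5},{"dp":[-0.5,0,-2],"twist":0,"fingers":0.5},{"dp":[-0.8,0,-4],"twist":0,"fingers":0.5},{"dp":[-0.8,0,-7],"twist":0,"fingers":0.5},{"dp":[-0.8,0,-10],"twist":0,"fingers":0.5},{"dp":[-0.8,0,-12],"twist":0,"fingers":0.5},{"dp":[-0.8,0,-12],"twist":0,"fingers":0.5}]'; python3 tab.py; python3 - <<'E'
from h import *
s=cam('scene'); cv2.imwrite('pics/s3.png',cv2.resize(s['pixels'][190:300,250:400],None,fx=5,fy=5,interpolation=cv2.INTER_CUBIC))
E
```

```text
time_s: 7.8
tool_pos: [0.5173, 0.1579, 0.1768]
tool_rot: [179.8, -0.2, 72.4]
force: [-0.9, -0.3, -0.3]
grip_width: 0.0433
grasp_force: 0.0
scene tab y range [0.03085348 0.03622594 0.03812863] x -0.03371695550527164 104
scene bar z 0.06464806944957475
wrist tab y range [0.03136416 0.03483274 0.0378192 ] x -0.026523426971258826 394
wrist bar z 0.06389528808315054
top attempt to get argmax of an empty sequence
7.95 local mm [ -1.5  19.8 174. ] [-1.7993e+02  5.0000e-02  7.2360e+01] F local [0.5 0.3] -0.2 w 0.04381377206881134
```

View pics/s3.png

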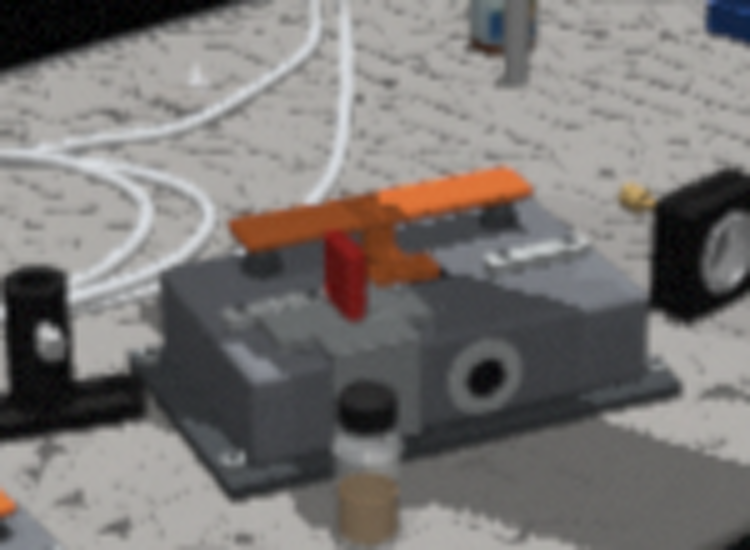

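The bar is fully up (z≈0.064), the tab at crop (345,275) is at its open end and the aperture at (487,376) is uncovered. The vial, mount and holder stand as before.

```bash
python3 -c "from cell import env;print(env.sign_off())"
```

```text
the job is handed in; nothing more can be done
None
```

The shutter is open: the bolt is at its stop (tab measured at +35 mm), the catch has sprung back up behind it, the vial, mount and holder look unmoved in the last camera picture, and the job was handed in at about 8 s; `env.sign_off()` returned no verdict.

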